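# Clamp the support post to its foot bracket

## Robot

A 7-joint arm with a two-finger parallel gripper is mounted at the origin on a cart in front of the work surface, level with it; the furniture and walls round the work are solid. World frame = base frame: x ahead of the robot, y to its left, z up, the work surface at z = 0. Lengths are in m, angles in rad, forces in N, time in s.
With the tool pointing down it reaches from about 0.4 to 0.85 m from the base axis. Payload 10.4 kg.
Tool frame: the origin (TCP) lies on the centre line of the jaws, within the pads' length; the fingertips stand r.finger_overhang ahead of it and the grasp point (between the pads) lies 5 mm behind it (r.finger_overhang is the distance from the TCP to the fingertips, in m); z points along the fingers, y is the line along which they close (so a half turn about z gives the same grasp; the last joint's range is limited). The gripper opens to 87 mm and grips with 3 to 60 N. Pads are 19 mm wide; open, the fingers measure 117 mm over their backs; the gripper's body (75 mm by 190 mm) begins 51 mm behind the grasp point.
Start: joints at [1.113, 0.332, -0.065, 1.46, 0.022, 1.35, -0.088], TCP at [0.263, -0.567, 0.237] pointing down, gripper open.
Joint ranges: [-2.6, 2.6], [-0.5, 2.12], [-1.47, 1.34], [0.16, 2.42], [-1.27, 4.41], [0.06, 2.06], [-2.6, 2.6]. Speed limits (rad/s): [2.22, 2.22, 2.79, 2.79, 3.14, 3.14, 3.14].

## Interface

Orientations are given as a unit quaternion [x, y, z, w].
In Python, from bench import read_state, viewer, r gives the robot as it stands.
- The arm moves only by the tool carry_out, never from a script. Its argument "moves" is a list of rows, each a list of 6 numbers: the shift along the tool's x, y, z in units of 40 mm (1.0 is 40 mm), then the turn, a rotation vector about the tool's x, y, z in units of 8 degrees (1.0 is 8 degrees). A call has 1 to 20 rows; each row shifts and turns the commanded pose from where the row before left it, along the tool's axes as they then stand; what a row does not reach is not made up. A row lasts 1/8 s, in which the tool goes at most 62.5 mm and 10.7 degrees, less where a joint would pass 70% of its speed; a pose out of reach is approached as far as the arm can. A call is refused whole if a number of a shift passes 1 or a number of a turn 1, either way. A call with a gripper value outside its range is refused whole. "fingers" is the finger opening in mm, from 0 to 87, set as the call begins (left out, the last holds). The fingers move at their own pace and stop on an object; "force" is the grip in N (left out, the last holds). Time passes only in rows, so rows that do not move let the fingers close. It gives the time, the measured TCP pose, the force, the opening and the grip force at its end, in the units of the state.
- read_state(): the state, without advancing time (a new reading comes with each control period).
- viewer.camera(name): name is "scene" or "top" or "wrist"; returns a dict with "pixels" (480x640x3 uint8, red, green, blue), "range_z" (480x640 float32, m along the optical axis (not along the pixel's ray), 0 where there is no reading), "fx", "fy", "cx", "cy" (pixels), "k1" (the pictures are not rectified: a ray, as slopes to the right and down, at radius r is drawn at 1 + k1 r^2 times it, then the intrinsics apply), "xyz" and "orientation" of the camera in the world. Camera axes: x right, y down, z forward; pixel columns grow to the right and rows downward; lengths in m; the calibration is good to about 2 mm. A picture is of the moment at which its call begins.
- r.close_job(): hands the job in; it is judged then, once.
The state is a dict: "time": time; "joint_positions": joint angles; "joint_vel": joint speeds; "joint_torque": joint torques, N m; "ee_pos": TCP position; "eef_rot": TCP orientation; "ft_force": force on the tool from outside, world axes, zero at the start; "torque": the same for the moment, N m; "width": finger opening in m; "grip_force": force on a finger pad.
Only numpy, scipy, OpenCV 4.12 (cv2) and the standard library are available. Lean on these libraries where they do the work, as an engineer would, in place of code of your own. Each camera call takes 0.05 s, during which the arm holds its last target. There are 200 camera calls.

## Task

Of the three U-shaped steel saddle clamps on the bench, take the one whose two legs fit the two slots of the aluminium foot bracket (the middle size), carry it across the 14 cm high wooden pipette rack in between, and lower it over the steel post lying on the bracket so that one leg goes down through a slot on each side of the post. Keep hold of it until it rests on the post, then let go; leave the other two clamps where they stand.

Things in the scene. Friction and masses are not known exactly. Their poses are not given: they have to be found in the camera images.
- clamp_mid (a point): The right (middle) clamp: upside-down U of steel strap, standing on its leg tips, 93 mm high. Strap 30 mm wide (x), 5 thick; legs 60 mm apart inside, 70 outside (along y), 62 long up to the crown's underside. Grip the square lug on top: 22 x 22 mm, the topmost 26 mm. This point is the clamp's centre, 46.5 mm above the tips, 33.5 below the lug's middle; z up. Either way round will do.
- bracket: Fixed aluminium bracket, plate 90 (x) x 124 (y) x 8 mm, its top 50 mm above the bench, open beneath. A steel post, 30 mm thick, 168 long, lies on it along x over the middle, top at 80 mm. Through slots 46 (x) x 22 (y) mm at x = 0, y = +-32.5 mm, beside the post. Origin on the bench under the centre, z up. Clamp seated: crown on the post, tips 18 mm and clamp_mid 64.5 mm above the bench.
- small_clamp: Bystander: the small saddle clamp, same height and lug, legs 24 mm apart inside (34 outside; too narrow for the post). Origin between the leg tips on the bench; x along the strap's width, y from leg to leg.
- large_clamp: Bystander: the large saddle clamp, same height and lug, legs 84 mm apart inside (94 outside; too wide for the slots). Origin between the leg tips on the bench; x along the strap's width, y from leg to leg.
Mind the look-alikes: they are no part of the job. What is shaped like the part that bears clamp_mid but orange is not meant.

How it is judged:
On the way:
1. the clamp, still held by the fingers, is down over the post with both legs through the slots, less than 20 mm above its seat (z of clamp_mid in the frame of bracket below 0.0845 m and horizontal distance between clamp_mid and bracket below 0.02 m and angle between the x axis of clamp_mid and the x axis of bracket, either way round below 0.5 rad and contact force between the fingers and clamp above 0.5 N), for 0.05 s.
At the end, for the whole second after the job is handed in: The middle-sized clamp rests on the post (no more than 6 mm above its seat), legs through both slots: centre within 20 mm of the bracket's from above, turned within 0.5 rad of it either way round, upright within 0.3 rad, at rest. The other two clamps are within 30 mm of where they stood (z of clamp_mid in the frame of bracket between 0.055 and 0.0705 m and horizontal distance between clamp_mid and bracket below 0.02 m and angle between the x axis of clamp_mid and the x axis of bracket, either way round below 0.5 rad and angle between clamp_mid's own z axis and vertical below 0.3 rad and linear speed of clamp below 0.02 m/s and distance of each of small_clamp, large_clamp from where it was at the start of the episode below 0.03 m); the robot touches nothing.
It fails at once if the small clamp is moved or knocked over (more than 30 mm) (distance of small_clamp from where it was at the start of the episode above 0.03 m).
It fails at once if the large clamp is moved or knocked over (more than 30 mm) (distance of large_clamp from where it was at the start of the episode above 0.03 m).
It also fails if it takes over 48 s, if anything falls off the work surface, if the arm or the gripper's body presses on something with over 40 N, if the wrist force passes 120 N, or if a joint passes its speed limit or range.

## Working session

There is one attempt and no reset: what is moved stays moved. The work goes in short steps, Python scripts to look and compute and a tool call to move; the robot and the scene stay as the last step left them, time stands still between calls to the robot, and variables do not carry over. Pictures are saved under pics/ and viewed, at most 10 in all, crops included, and the job is handed in when it is done.

Besides the shell and the picture viewer there is one more tool, called after "Emit:" as name(argument=value, ...) on one line, values as JSON. carry_out: Moves the arm, as the interface text tells. Its arguments: {"type":"object","properties":{"moves":{"type":"array","items":{"type":"array","items":{"type":"number"}}},"fingers":{"type":"number"},"force":{"type":"number"}},"required":["moves"]}

```bash
mkdir -p pics
cat > h.py <<'E'
import numpy as np, cv2, pickle
from scipy.spatial.transform import Rotation as R
from bench import read_state, viewer, r
def cam(n,save=None):
    c=viewer.camera(n)
    if save: cv2.imwrite(f'pics/{save}.png',c['pixels'][:,:,::-1]); pickle.dump(c,open(f'pics/{save}.pkl','wb'))
    return c
def load(s): return pickle.load(open(f'pics/{s}.pkl','rb'))
def ray(c,uv):
    K=np.array([[c['fx'],0,c['cx']],[0,c['fy'],c['cy']],[0,0,1.]])
    p=cv2.undistortPoints(np.array(uv,float).reshape(-1,1,2),K,np.array([c['k1'],0,0,0,0.])).reshape(-1,2)
    return R.from_quat(c['orientation']).apply(np.c_[p,np.ones(len(p))])
def plane(c,uv,z):
    d=ray(c,uv); o=np.array(c['xyz']); return o+d*((z-o[2])/d[:,2])[:,None]
def cloud(c):
    v,u=np.mgrid[0:480,0:640]; d=ray(c,np.c_[u.ravel(),v.ravel()])
    P=np.array(c['xyz'])+d*c['range_z'].reshape(-1,1); P[c['range_z'].ravel()<=0]=np.nan
    return P.reshape(480,640,3)
E
python3 - <<'E'
from h import *
s=read_state(); print({k:np.round(v,3) for k,v in s.items()}, r.finger_overhang)
for n in ('scene','top'):
    c=cam(n,n+'0'); print(n,np.round(c['xyz'],3),np.round(c['orientation'],3),c['fx'],c['k1'])
E
```

```text
{'time': np.float64(0.0), 'joint_positions': array([ 1.113,  0.333, -0.065,  1.461,  0.022,  1.35 , -0.089]), 'joint_vel': array([ 0.002,  0.   , -0.001,  0.001,  0.001,  0.001, -0.003]), 'joint_torque': array([-1.0000e-03, -6.2326e+01,  2.4000e-02, -3.8990e+01, -6.1000e-02,
        4.0000e-02,  0.0000e+00]), 'ee_pos': array([ 0.263, -0.567,  0.236]), 'eef_rot': array([ 0.976,  0.216, -0.   , -0.001]), 'ft_force': array([-0.128,  0.293, -1.023]), 'torque': array([ 0.074,  0.005, -0.024]), 'grip_force': np.float64(0.0), 'width': np.float64(0.087)} 0.014
scene [-0.461  0.51   0.645] [-0.447  0.73  -0.448  0.257] 437.4020089969411 0.025810066592247403
top [ 0.326 -0.047  1.113] [-0.702  0.707 -0.057  0.065] 481.1085188841885 -0.09155813686144977
```

View pics/scene0.png

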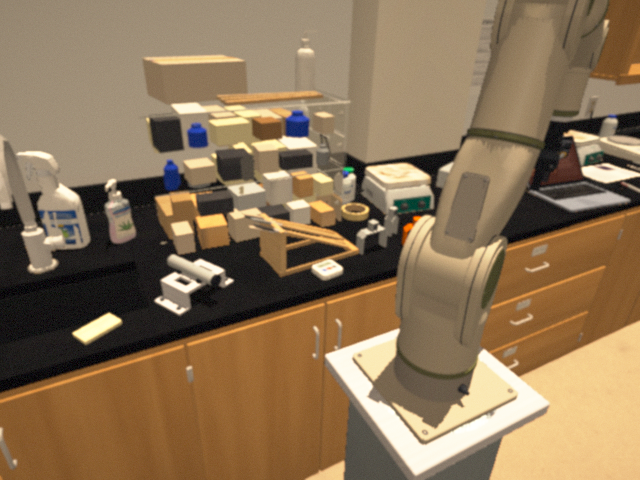

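View pics/top0.png

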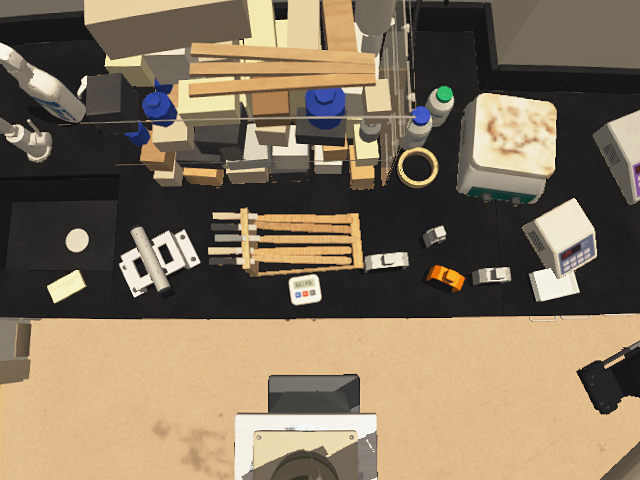

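The scene view shows the bracket with its post at (195,275), the pipette rack at (300,245) and clamps near (370,235). In the top view the bracket is at (158,260) and the rack at (290,240). Candidates for clamp_mid in the top view:
- grey at (386,260), wide
- grey at (434,236), small
- grey at (492,275), middle
- orange at (446,278), a decoy

Next I'll measure the outer leg spans and take a close crop.

Run:
```python
from h import *
c=load('top0'); P=cloud(c); px=c['pixels']
print('fov range valid',np.isfinite(P[...,2]).mean(), 'z bench',np.nanmedian(P[230:300,415:425,2]))
hsv=cv2.cvtColor(px,cv2.COLOR_RGB2HSV)
for nm,(u0,v0,u1,v1) in dict(a=(362,245,415,278),b=(418,220,452,252),c=(468,260,518,292),orange=(422,258,468,295)).items():
    Q=P[v0:v1,u0:u1].reshape(-1,3); 
    for lo,hi in((.08,.10),(.05,.08)):
        m=(Q[:,2]>lo)&(Q[:,2]<hi); q=Q[m]
        if len(q)<5: print(nm,lo,len(q)); continue
        (ctr,wh,a)=cv2.minAreaRect(q[:,:2].astype(np.float32)); print(nm,lo,len(q),np.round(ctr,4),np.round(wh,4),round(a,1),'z',np.round(np.median(q[:,2]),4), 'mean',q.mean(0).round(4))
# rack & bracket heights
Q=P[200:285,200:365]; print('rack zmax',np.nanpercentile(Q[...,2],[50,90,99,100]).round(3), 'x',np.nanpercentile(Q[Q[...,2]>.05][:,0],[0,100]).round(3),'y',np.nanpercentile(Q[Q[...,2]>.05][:,1],[0,100]).round(3))
Q=P[215:305,110:210]; 
q=Q[(Q[...,2]>.062)&(Q[...,2]<.09)]; rc=cv2.minAreaRect(q[:,:2].astype(np.float32)); print('post',rc,np.percentile(q[:,2],[50,95,99]))
q=Q[(Q[...,2]>.042)&(Q[...,2]<.058)]; rc=cv2.minAreaRect(q[:,:2].astype(np.float32)); print('plate',rc,np.median(q[:,2]))
# tall things anywhere
for z in (.2,.3,.4):
    m=(P[...,2]>z)&(P[...,0]>.3); m[:, :]&=True; q=P[m]; print(z,q[:,0].min().round(3), [ (round(y,1), round(float(np.min(q[(q[:,1]>y)&(q[:,1]<y+.1)][:,0],initial=9)),2)) for y in np.arange(-.7,.7,.1)])
a=cv2.resize(px[215:300,355:525],None,fx=4.5,fy=4.5,interpolation=cv2.INTER_CUBIC); cv2.imwrite('pics/crop1.png',a[:,:,::-1])
a=cv2.resize(px[215:310,105:215],None,fx=6,fy=6,interpolation=cv2.INTER_CUBIC); cv2.imwrite('pics/crop2.png',a[:,:,::-1])
```

```text
fov range valid 0.9959733072916667 z bench 0.00028145501289977837
a 0.08 117 [ 0.4849 -0.1839] [0.0217 0.0229] 90.0 z 0.093 mean [ 0.4852 -0.1837  0.0927]
a 0.05 467 [ 0.4863 -0.1846] [0.0306 0.0955] 5.6 z 0.0666 mean [ 0.4848 -0.1819  0.0656]
b 0.08 121 [ 0.5449 -0.2988] [0.0236 0.0227] 20.0 z 0.0923 mean [ 0.5438 -0.2978  0.0918]
b 0.05 106 [ 0.545 -0.299] [0.0299 0.0375] 18.3 z 0.0614 mean [ 0.5395 -0.2908  0.0633]
c 0.08 135 [ 0.4543 -0.4259] [0.0244 0.0246] 85.6 z 0.0928 mean [ 0.4533 -0.424   0.0915]
c 0.05 297 [ 0.4543 -0.4262] [0.0308 0.0719] 2.8 z 0.0657 mean [ 0.4528 -0.4171  0.0647]
orange 0.08 116 [ 0.4492 -0.319 ] [0.0212 0.0229] 66.7 z 0.0929 mean [ 0.4492 -0.3182  0.0924]
orange 0.05 330 [ 0.4499 -0.3194] [0.0703 0.0313] 63.2 z 0.0656 mean [ 0.4499 -0.3155  0.0648]
rack zmax [0.004 0.133 0.156 0.167] x [0.46  0.591] y [-0.074  0.192]
post ((0.4922583997249603, 0.34356412291526794), (0.1678295135498047, 0.03604644536972046), 29.066471099853516) [0.07743864 0.0819642  0.08342751]
plate ((0.47590988874435425, 0.334159791469574), (0.1296461671590805, 0.12587210536003113), 
[... 430 characters left out ...]
0.7), 0.95), (np.float64(-0.6), 0.3), (np.float64(-0.5), 0.95), (np.float64(-0.4), 9.0), (np.float64(-0.3), 0.72), (np.float64(-0.2), 0.66), (np.float64(-0.1), 0.66), (np.float64(-0.0), 0.66), (np.float64(0.1), 0.66), (np.float64(0.2), 0.66), (np.float64(0.3), 0.66), (np.float64(0.4), 9.0), (np.float64(0.5), 9.0), (np.float64(0.6), 9.0)]
0.4 0.662 [(np.float64(-0.7), 9.0), (np.float64(-0.6), 9.0), (np.float64(-0.5), 9.0), (np.float64(-0.4), 9.0), (np.float64(-0.3), 9.0), (np.float64(-0.2), 0.66), (np.float64(-0.1), 0.66), (np.float64(-0.0), 0.66), (np.float64(0.1), 0.66), (np.float64(0.2), 0.66), (np.float64(0.3), 0.66), (np.float64(0.4), 9.0), (np.float64(0.5), 9.0), (np.float64(0.6), 9.0)]
```

View pics/crop1.png

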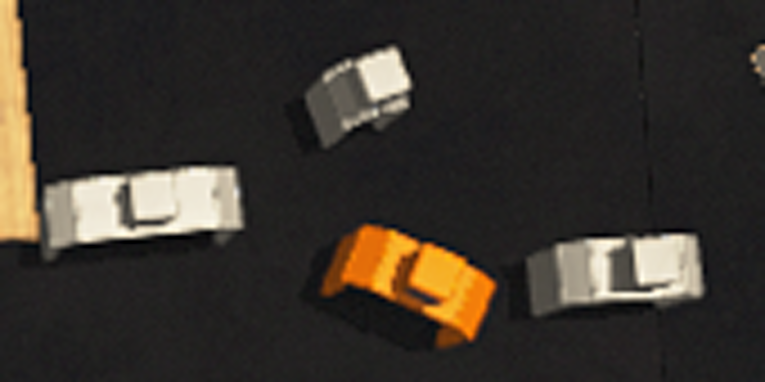

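View pics/crop2.png

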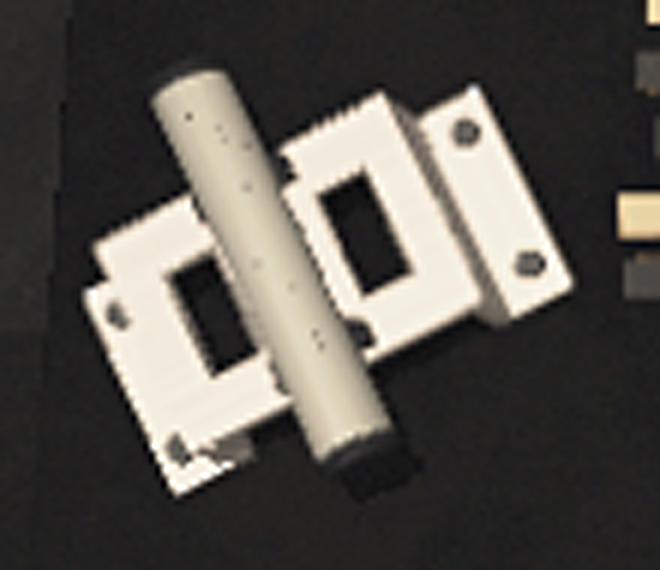

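clamp_mid is the grey clamp at top pixel (492,275), crop (620,270). Its span is 72 mm, against 95 mm for the left one and 37 mm for the small one. The orange one has the same shape but is excluded. Crop 2 shows the slots at about (213,322) and (365,233), with the post between them. I'll hover above the clamp.

Emit:
carry_out(moves=[[0.73,-0.15,0,0,0,0],[0.73,-0.15,0,0,0,0],[0.73,-0.15,0,0,0,0],[0.73,-0.15,0,0,0,0],[0.73,-0.15,0,0,0,0],[0.73,-0.15,0,0,0,0],[0.73,-0.15,0,0,0,0],[0.73,-0.15,0,0,0,0],[0,0,0,0,0,0.93],[0,0,0,0,0,0.93],[0,0,0,0,0,0.92],[0,0,0,0,0,0],[0,0,0,0,0,0]], fingers=50)

```text
time: 1.72
ee_pos: [0.4549, -0.4248, 0.2364]
eef_rot: [1.0, 0.025, -0.0, -0.0]
ft_force: [0.1, -0.3, -0.1]
width: 0.0498
grip_force: 0.0
```

Run:
```python
from h import *
c=cam('wrist','w1'); print(np.round(c['xyz'],3),np.round(c['orientation'],3))
P=cloud(c); m=(P[...,2]>.04)&(P[...,2]<.15); n,l,st,ce=cv2.connectedComponentsWithStats(m.astype(np.uint8))
for i in range(1,n):
    if st[i,4]<200: continue
    q=P[(l==i)]; 
    for lo,hi in((.08,.1),(.06,.072)):
        k=q[(q[:,2]>lo)&(q[:,2]<hi)]
        if len(k)>50: print(ce[i].round(),lo,len(k),[np.round(t,4) for t in cv2.minAreaRect(k[:,:2].astype(np.float32))],np.median(k[:,2]).round(4))
# slots from top
c=load('top0'); g=cv2.cvtColor(c['pixels'],cv2.COLOR_RGB2GRAY)
m=(g<90).astype(np.uint8); sub=np.zeros_like(m); sub[215:305,110:210]=m[215:305,110:210]
n,l,st,ce=cv2.connectedComponentsWithStats(sub,connectivity=4)
for i in range(1,n):
    if 60<st[i,4]<600:
        uv=np.argwhere(l==i)[:,::-1]; w=plane(c,uv,.05); print('slot',ce[i].round(1),st[i,4],w.mean(0).round(4),[np.round(t,4) for t in cv2.minAreaRect(w[:,:2].astype(np.float32))])
```

```text
[ 0.523 -0.421  0.383] [ 0.718 -0.684 -0.089  0.093]
[534. 120.] 0.08 13369 [array([ 0.5605, -0.5844]), array([0.0861, 0.1124]), np.float64(28.3801)] 0.0809
[534. 120.] 0.06 2473 [array([ 0.516 , -0.5811]), array([0.1549, 0.0829]), np.float64(76.6768)] 0.0661
[164. 101.] 0.08 1164 [array([ 0.5452, -0.2971]), array([0.0244, 0.0222]), np.float64(18.4167)] 0.0916
[164. 101.] 0.06 345 [array([ 0.5453, -0.2974]), array([0.0299, 0.0241]), np.float64(18.7675)] 0.0636
[ 51. 171.] 0.08 1000 [array([ 0.487 , -0.1849]), array([0.0242, 0.023 ]), np.float64(0.6058)] 0.0914
[ 51. 171.] 0.06 1868 [array([ 0.4872, -0.1885]), array([0.0305, 0.0778]), np.float64(5.4393)] 0.0659
[194. 224.] 0.08 941 [array([ 0.4493, -0.3187]), array([0.0228, 0.0226]), np.float64(65.856)] 0.0916
[194. 224.] 0.06 1553 [array([ 0.4488, -0.318 ]), array([0.0604, 0.0304]), np.float64(65.2639)] 0.0656
[320. 224.] 0.08 869 [array([ 0.4534, -0.4243]), array([0.024 , 0.0216]), np.float64(2.9744)] 0.0914
[320. 224.] 0.06 1645 [array([ 0.4535, -0.4246]), array([0.03, 0.06]), np.float64(2.8595)] 0.0655
slot [165.2 253.4] 159 [0.5082 0.3145 0.05  ] [array([0.5082, 0.3146]), array([0.0424, 0.0196]), np.float64(27.1046)]
slot [140.1 267.1] 146 [0.4771 0.3712 0.05  ] [array([0.4774, 0.3715]), array([0.0423, 0.0185]), np.float64(26.1646)]
```

View pics/w1.png

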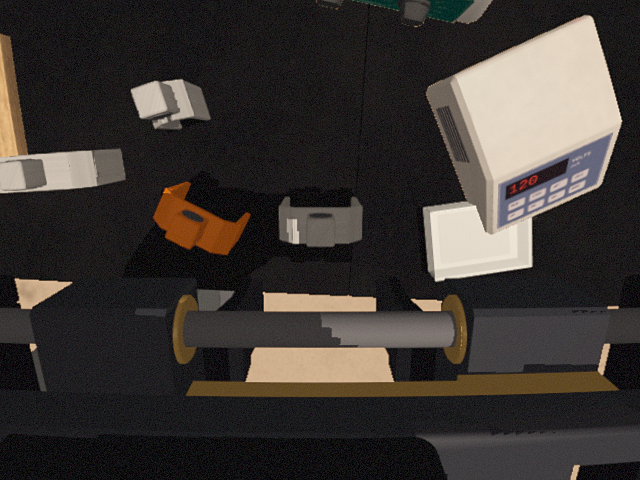

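The wrist view shows clamp_mid at (320,222), midway between the fingers. The orange decoy is at (205,220), and the box and tray are to the right. Before descending I'll check the gripper body's footprint for clearance.

Run:
```python
from h import *
for s in('top0','w1'):
    P=cloud(load(s)); m=(abs(P[...,0]-.4535)<.06)&(abs(P[...,1]+.4245)<.12)&(P[...,2]<.22); q=P[m]; print(s,q[:,2].max(), q[(q[:,2]>.1)][:5])
```

```text
top0 0.09783973697336523 []
w1 0.0941113873130558 []
```

Emit:
carry_out(moves=[[-0.035,0,0.6,0,0,0],[0,0,0.6,0,0,0],[0,0,0.6,0,0,0],[0,0,0.5,0,0,0],[0,0,0,0,0,0]])

```text
time: 2.4
ee_pos: [0.4527, -0.4244, 0.1431]
eef_rot: [1.0, 0.024, -0.001, -0.001]
ft_force: [-0.3, -1.1, -0.1]
width: 0.0503
grip_force: 0.0
```

Emit:
carry_out(moves=[[0.02,0,0.5,0,0,0],[0,0,0.5,0,0,0],[0,0,0.3,0,0,0],[0,0,0.12,0,0,0],[0,0,0,0,0,0],[0,0,0,0,0,0]])

```text
time: 3.15
ee_pos: [0.4547, -0.4252, 0.0884]
eef_rot: [1.0, 0.023, 0.0, 0.0]
ft_force: [-0.6, 0.3, -0.3]
width: 0.0501
grip_force: 0.0
```

Emit:
carry_out(moves=[[0,0,0,0,0,0],[0,0,0,0,0,0],[0,0,0,0,0,0],[0,0,0,0,0,0],[0,0,0,0,0,0],[0,0,0,0,0,0]], fingers=10, force=45)

```text
time: 3.9
ee_pos: [0.4543, -0.425, 0.0878]
eef_rot: [1.0, 0.023, 0.0, 0.0]
ft_force: [0.6, -1.0, -0.3]
width: 0.0217
grip_force: 45.0
```

Gripped, with the fingers at 21.7 mm. Lifting now.

Emit:
carry_out(moves=[[0,0,-0.3,0,0,0],[0,0,-0.7,0,0,0],[0,0,-0.8,0,0,0],[0,0,-0.8,0,0,0],[0,0,-0.8,0,0,0],[0,0,-0.8,0,0,0],[0,0,-0.8,0,0,0],[0,0,-0.3,0,0,0],[0,0,0,0,0,0]])

```text
time: 5.03
ee_pos: [0.4544, -0.425, 0.3001]
eef_rot: [1.0, 0.023, 0.0, 0.0]
ft_force: [-0.1, 0.3, -1.8]
width: 0.0213
grip_force: 45.0
```

Run:
```python
from h import *
s=read_state(); print({k:np.round(s[k],4) for k in('ee_pos','eef_rot','ft_force','width','joint_positions')})
c=cam('top','top1'); P=cloud(c)
m=(abs(P[...,0]-.4535)<.08)&(abs(P[...,1]+.4245)<.1)&(P[...,2]<.28); print(P[m][:,2].max())
Q=P[200:285,200:365]; h=Q[Q[...,2]>.145]; print('rack high',len(h),h[:,2].max(),h.min(0),h.max(0))
```

```text
{'ee_pos': array([ 0.4544, -0.425 ,  0.3001]), 'eef_rot': array([9.997e-01, 2.330e-02, 3.000e-04, 3.000e-04]), 'ft_force': array([-0.1185,  0.3446, -1.8125]), 'width': np.float64(0.0213), 'joint_positions': array([ 0.7798,  0.3057, -0.1312,  1.364 ,  0.0396,  1.4736, -0.8734])}
0.27980241166220343
rack high 605 0.16586146465559937 [0.46580249 0.13563599 0.14501279] [0.57618599 0.19114668 0.16586146]
```

The clamp is held with its tips at about 0.21 m, and the rack's highest point is 0.166 m. Crossing now.

Emit:
carry_out(moves=[[0.04,-0.4,0,0,0,0],[0.08,-0.8,0,0,0,0],[0.09,-1,0,0,0,0],[0.09,-1,0,0,0,0],[0.1,-1,0,0,0,0],[0.1,-1,0,0,0,0],[0.1,-1,0,0,0,0],[0.1,-1,0,0,0,0],[0.1,-1,0,0,0,0],[0.1,-1,0,0,0,0],[0.1,-1,0,0,0,0],[0.1,-1,0,0,0,0],[0.1,-1,0,0,0,0],[0.1,-1,0,0,0,0],[0.1,-1,0,0,0,0],[0.1,-1,0,0,0,0],[0.1,-1,0,0,0,0],[0.1,-1,0,0,0,0],[0.1,-1,0,0,0,0],[0.1,-0.9,0,0,0,0]])

```text
time: 7.58
ee_pos: [0.4931, 0.3436, 0.2987]
eef_rot: [1.0, 0.024, -0.001, 0.0]
ft_force: [0.3, -0.1, -1.7]
width: 0.0217
grip_force: 45.0
```

Emit:
carry_out(moves=[[0,0,0,0,0,-0.8],[0,0,0,0,0,-0.8],[0,0,0,0,0,-0.8],[0,0,0,0,0,-0.85],[0,0,0,0,0,0],[0,0,0,0,0,0]])

```text
time: 8.32
ee_pos: [0.494, 0.3419, 0.2993]
eef_rot: [0.969, 0.247, -0.0, 0.0]
ft_force: [0.0, -0.2, -2.1]
width: 0.022
grip_force: 45.0
```

Run:
```python
from h import *
s=read_state(); print({k:np.round(s[k],4) for k in('ee_pos','eef_rot','ft_force','width','joint_positions')})
c=cam('wrist','w2'); P=cloud(c)
t=cam('top','top2')
q=P[(P[...,2]>.046)&(P[...,2]<.054)&(P[...,1]>.22)&(P[...,1]<.47)&(P[...,0]<.65)]; print('plate',len(q),cv2.minAreaRect(q[:,:2].astype(np.float32)))
q=P[(P[...,2]>.072)&(P[...,2]<.085)&(P[...,1]>.22)&(P[...,1]<.47)]; print('post',len(q),cv2.minAreaRect(q[:,:2].astype(np.float32)),np.percentile(q[:,2],97))
```

```text
{'ee_pos': array([0.494 , 0.3419, 0.2993]), 'eef_rot': array([ 9.691e-01,  2.466e-01, -3.000e-04,  2.000e-04]), 'ft_force': array([ 0.016 , -0.213 , -2.1458]), 'width': np.float64(0.022), 'joint_positions': array([-0.0616,  0.3558, -0.8095,  1.395 ,  0.2557,  1.4988, -1.9303])}
plate 5510 ((0.4929221272468567, 0.3454800248146057), (0.08973552286624908, 0.12470868229866028), 27.889118194580078)
post 5480 ((0.609714925289154, 0.31692954897880554), (0.12468878924846649, 0.31750181317329407), 67.57706451416016) 0.0793569839404069
```

View pics/w2.png

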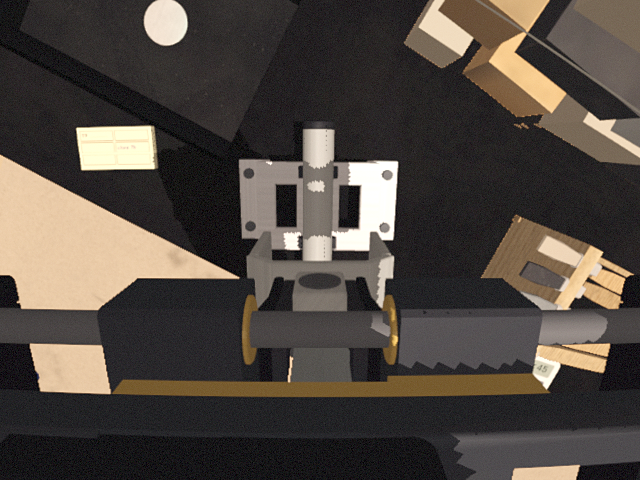

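The wrist view shows the clamp held square at (320,260). Beyond it are the plate, with slots at about (286,206) and (349,206), and the post at (318,190). I'll measure the slots in this view.

Run:
```python
from h import *
c=load('w2'); P=cloud(c)
# slots: points under plate level within plate outline
g=cv2.cvtColor(c['pixels'],cv2.COLOR_RGB2GRAY); ms=[]
for u0,u1 in((262,303),(336,372)):
    m=np.zeros_like(g); m[172:240,u0:u1]=(g[172:240,u0:u1]<45)
    n,l,st,ce=cv2.connectedComponentsWithStats(m); i=1+np.argmax(st[1:,4])
    w=plane(c,np.argwhere(l==i)[:,::-1],.05); rc=cv2.minAreaRect(w[:,:2].astype(np.float32)); ms.append(np.array(rc[0])); print(ce[i].round(1),st[i],[np.round(t,4) for t in rc])
print('mid',np.mean(ms,0),'yaw',np.degrees(np.arctan2(*(ms[1]-ms[0])))if 0 else ms[1]-ms[0])
# held clamp: crown points
q=P[(P[...,2]>.262)&(P[...,2]<.29)&(abs(P[...,0]-.494)<.06)&(abs(P[...,1]-.342)<.06)]
print('crown',len(q),[np.round(t,4) for t in cv2.minAreaRect(q[:,:2].astype(np.float32))],np.median(q[:,2]))
q=P[(P[...,2]>.2)&(P[...,2]<.262)&(abs(P[...,0]-.494)<.06)&(abs(P[...,1]-.342)<.06)]
print('legs',len(q),[np.round(t,4) for t in cv2.minAreaRect(q[:,:2].astype(np.float32))],q[:,2].min())
```

```text
[285.8 205.1] [276 185  20  42 809] [array([0.4786, 0.3746]), array([0.0425, 0.0193]), np.float64(27.6962)]
[348.6 206. ] [339 186  21  41 787] [array([0.5089, 0.3179]), array([0.0415, 0.0198]), np.float64(27.8149)]
mid [0.49371116 0.34627606] yaw [ 0.03028336 -0.05673739]
crown 3886 [array([0.4954, 0.3443]), array([0.0257, 0.0716]), np.float64(29.1889)] 0.2766327098563097
legs 781 [array([0.4985, 0.3459]), array([0.0179, 0.0698]), np.float64(28.4875)] 0.2132931943283719
```

Emit:
carry_out(moves=[[0.02,-0.05,0.4,0,0,0.05],[0,0,0.6,0,0,0],[0,0,0.6,0,0,0],[0,0,0.6,0,0,0],[0,0,0.6,0,0,0],[0,0,0.5,0,0,0],[0,0,0.3,0,0,0],[0,0,0.1,0,0,0],[0,0,0,0,0,0],[0,0,0,0,0,0]])

```text
time: 9.68
ee_pos: [0.4947, 0.3442, 0.1525]
eef_rot: [0.97, 0.244, 0.001, -0.0]
ft_force: [-0.6, -0.4, -2.1]
width: 0.0218
grip_force: 45.0
```

Run:
```python
from h import *
c=cam('wrist','w3'); cv2.imwrite('pics/w3c.png',cv2.resize(c['pixels'][130:330,180:460],None,fx=2.5,fy=2.5)[:,:,::-1])
```

```text
(no output)
```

View pics/w3c.png

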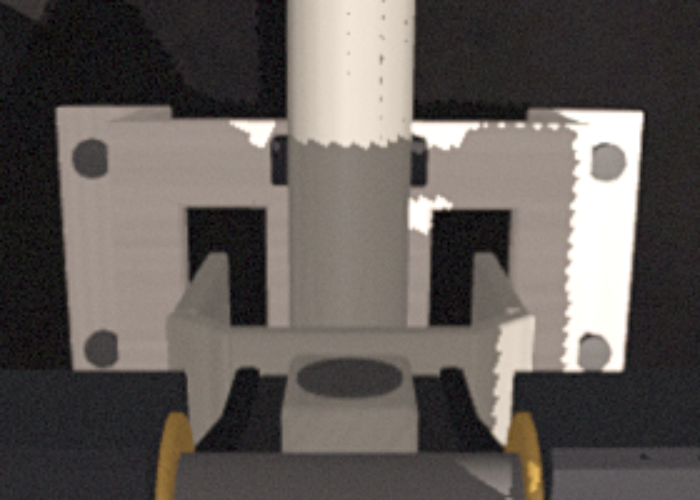

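Crop of w3: the leg tips at (215,255) and (487,255) line up sideways with the slots, which are centred at about (227,·) and (471,·). I'll check the fore-aft fit with rays.

Run:
```python
from h import *
c=load('w3'); f=lambda u,v:(180+u/2.5,130+v/2.5)
s=plane(c,[f(187,208),f(267,208),f(432,208),f(511,208)],.05); t=plane(c,[f(203,255),f(228,255),f(475,255),f(500,255)],.0647)
y=2*np.arctan2(.244,.97); a=np.array([np.cos(y),np.sin(y)]); n=np.array([-a[1],a[0]]); o=np.array([.4947,.3442])
for w in(s,t): print(((w[:,:2]-o)@a*1e3).round(1),((w[:,:2]-o)@n*1e3).round(1))
```

```text
[22. 22. 22. 22.] [ 43.3  22.7 -19.9 -40.3]
[13. 13. 13. 13.] [ 37.4  31.2 -29.5 -35.7]
```

Both fits are within 2 mm, so I'll lower it.

Emit:
carry_out(moves=[[0,0,0.25,0,0,0],[0,0,0.25,0,0,0],[0,0,0.25,0,0,0],[0,0,0.15,0,0,0],[0,0,0.08,0,0,0],[0,0,0,0,0,0],[0,0,0,0,0,0]])

```text
time: 10.6
ee_pos: [0.4945, 0.344, 0.1129]
eef_rot: [0.97, 0.244, 0.0, -0.0]
ft_force: [-0.8, 0.9, -2.2]
width: 0.0216
grip_force: 45.0
```

Emit:
carry_out(moves=[[0,0,0.07,0,0,0],[0,0,0.05,0,0,0],[0,0,0.04,0,0,0],[0,0,0,0,0,0],[0,0,0,0,0,0]])

```text
time: 11.22
ee_pos: [0.4944, 0.3439, 0.1062]
eef_rot: [0.97, 0.244, 0.0, 0.0]
ft_force: [0.5, 0.0, -1.8]
width: 0.0215
grip_force: 45.0
```

Emit:
carry_out(moves=[[0,0,0.03,0,0,0],[0,0,0,0,0,0],[0,0,0,0,0,0]])

```text
time: 11.6
ee_pos: [0.4945, 0.344, 0.1056]
eef_rot: [0.97, 0.244, 0.0, 0.0]
ft_force: [-2.1, -2.0, 4.9]
width: 0.0218
grip_force: 45.0
```

The force has turned upward, +4.9 N from −1.8 N, so the crown rests on the post. I'll open gently and back off.

Emit:
carry_out(moves=[[0,0,0,0,0,0],[0,0,0,0,0,0],[0,0,0,0,0,0],[0,0,0,0,0,0],[0,0,0,0,0,0]], fingers=55)

```text
time: 12.22
ee_pos: [0.4944, 0.3439, 0.1049]
eef_rot: [0.97, 0.244, 0.0, 0.0]
ft_force: [-0.2, -0.3, 0.4]
width: 0.0541
grip_force: 0.0
```

Emit:
carry_out(moves=[[0,0,-0.3,0,0,0],[0,0,-0.6,0,0,0],[0,0,-0.8,0,0,0],[0,0,-0.8,0,0,0],[0,0,-0.8,0,0,0],[0,0,-0.5,0,0,0],[0,0,0,0,0,0],[0,0,0,0,0,0]])

```text
time: 13.22
ee_pos: [0.4941, 0.3435, 0.2558]
eef_rot: [0.97, 0.244, -0.001, 0.0]
ft_force: [0.5, -0.5, 0.1]
width: 0.055
grip_force: 0.0
```

Run:
```python
from h import *
c=cam('wrist','w4'); P=cloud(c)
m=(np.hypot(P[...,0]-.494,P[...,1]-.344)<.06)
for lo,hi in((.1,.13),(.081,.09)):
    q=P[m&(P[...,2]>lo)&(P[...,2]<hi)]; print(lo,len(q),[np.round(t,4) for t in cv2.minAreaRect(q[:,:2].astype(np.float32))],np.median(q[:,2]))
t=cam('top','top4'); P=cloud(t)
for u0,v0,u1,v1 in((362,245,415,278),(418,220,452,252)):
    q=P[v0:v1,u0:u1].reshape(-1,3); q=q[q[:,2]>.08]; print(q.mean(0).round(4))
cv2.imwrite('pics/w4c.png',cv2.resize(c['pixels'][100:330,180:460],None,fx=2.5,fy=2.5)[:,:,::-1])
```

```text
0.1 856 [array([0.4938, 0.3446]), array([0.0242, 0.0217]), np.float64(28.261)] 0.10944149474105244
0.081 1399 [array([0.4934, 0.3457]), array([0.03  , 0.0545]), np.float64(27.9949)] 0.08359859137452869
[ 0.4852 -0.1837  0.092 ]
[ 0.5437 -0.2974  0.0916]
```

View pics/w4c.png

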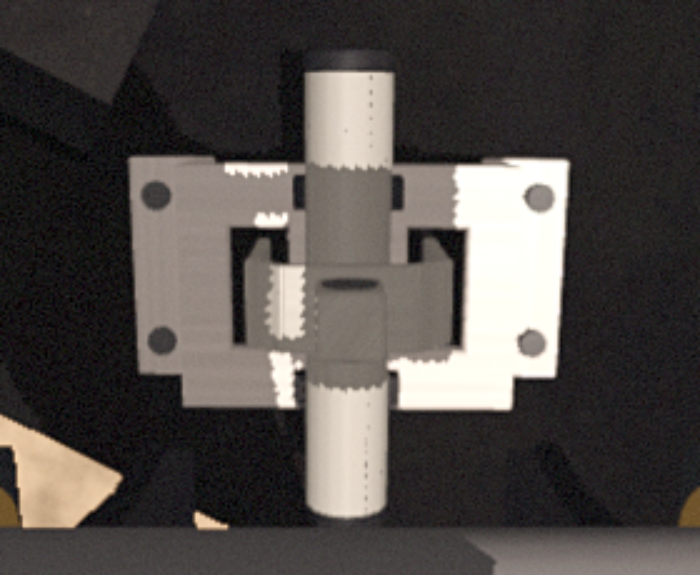

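The crop shows the clamp at (350,310), seated on the post with a leg through each slot. Its centre is within about 2 mm of the bracket's, and the other clamps have not moved. Handing in.

```bash
python3 -c "
from bench import r
print(r.close_job())"
```

```text
the job is handed in; nothing more can be done
None
```

The middle clamp is seated on the post with a leg through each slot and has been let go; the other two clamps did not move, and the job was handed in at about 13 s (no verdict was returned).

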